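# Right the tipped glaze jar and close the row

### The arm

A 7-joint arm with a two-finger parallel gripper is mounted at the origin on the work surface; the furniture and walls round the work are solid. World frame = base frame: x ahead of the robot, y to its left, z up, the work surface at z = 0. Lengths are in m, angles in rad, forces in N, time in s.
With the tool pointing down it reaches from about 0.425 to 0.925 m from the base axis. Payload 6.8 kg.
Tool frame: the origin (TCP) lies at the very end of the fingers, on their centre line; the grasp point (between the pads) lies 19 mm behind it; z points along the fingers, y is the line along which they close (so a half turn about z gives the same grasp; the last joint's range is limited). The gripper opens to 85 mm and grips with 20 to 120 N. Pads are 22 mm wide; open, the fingers measure 114 mm over their backs; the gripper's body (76 mm by 85 mm) begins 54 mm behind the grasp point. The pads swing forward as they close: fully open they stand 13 mm farther back than shut.
Start: joints at [1.127, 0.477, 0.022, 1.555, -0.011, 1.109, -0.083], TCP at [0.222, -0.637, 0.207] pointing down, gripper open.
Joint ranges: [-2.96, 2.96], [-0.34, 2.1], [-1.41, 1.46], [0.24, 2.44], [-1.37, 4.51], [0.17, 1.92], [-2.96, 2.96]. Speed limits (rad/s): [2.39, 2.39, 3.14, 3.14, 3.14, 3.14, 3.14].

### API

Orientations are given as a unit quaternion [w, x, y, z].
In Python, from station import bot gives the robot as it stands.
- The arm moves only by the tool apply_moves, never from a script. Its argument "deltas" is a list of rows, each a list of 3 entries, a list of its own where there are three numbers: the closure, from 0 (fully open) to 1 (shut), then the shift along the tool's x, y, z in units of 0.2 m (1.0 is 0.2 m), then the turn about the tool's z in units of 2 pi rad (1.0 is 2 pi rad). A call has 1 to 12 rows; each row is the pose to reach, as a shift and turn from the pose commanded when the call began, along the tool's axes at that moment, turning the shorter way round; what a row does not reach only later rows make up. A row lasts 1/10 s, in which the tool goes at most 50 mm and 8.59 degrees, less where a joint would pass 70% of its speed; a pose out of reach is approached as far as the arm can. A call with a number of a shift or a turn outside -1 to 1 is refused whole. A call with a gripper value outside its range is refused whole. The fingers move at their own pace and stop on an object; "squeeze" is the grip in N (left out, the last holds). Time passes only in rows, so rows that repeat a pose let the fingers close. It gives the time, the measured TCP pose, the force, the opening and the grip force at its end, in the units of the state.
- bot.get_obs(): the state, without advancing time (a new reading comes with each control period).
- bot.read_camera(name): name is "scene" or "top" or "wrist"; returns a dict with "color" (384x512x3 uint8, red, green, blue), "intrinsics" (3x3 intrinsics, pixels), "pose" (4x4, takes a point from camera to world coordinates); the wrist camera has in their place "hand_eye" (4x4, takes a point from camera to tool coordinates, whose origin is the TCP and whose axes are the flange's). Camera axes: x right, y down, z forward; pixel columns grow to the right and rows downward; lengths in m; the calibration is good to about 2 mm. A picture is of the moment at which its call begins: read the wrist's pose just before it. There is no depth.
- bot.hand_in(): hands the job in; it is judged then, once.
Trained networks look in a picture, given as the dict that the camera call returned (one of the last four; its "shot" number tells which), for a name from the list of things; names that differ only in an ending like _2 or _b are one class to them, and where a whole thing is asked for, a point or a joint stands for the part that bears it (a point fixed in the world has none). Each returns a list of dicts, best first, with "confidence" (0 to 1); they miss things now and then, are a little off and sometimes report something else, mostly with a low value. They report only what shows in the picture. A call takes as long as a camera call. They do not tell look-alikes from the thing itself.
- bot.look_for(picture, target): "point" ([x, y, z] in m, in world coordinates, good to about 4 mm: the middle of the surface that is visible of it).
The state is a dict: "t": time; "q": joint angles; "joint_vel": joint speeds; "joint_torque": joint torques, N m; "eef_pos": TCP position; "tool_rot": TCP orientation; "contact_force": force on the tool from outside, world axes, zero at the start; "torque": the same for the moment, N m; "gripper_width": opening from 0.0 (shut) to 1.0 (fully open); "grasp_force": force on a finger pad.
Only numpy, scipy, OpenCV 4.12 (cv2) and the standard library are available. Lean on these libraries where they do the work, as an engineer would, in place of code of your own. Each camera call takes 0.05 s, during which the arm holds its last target. There are 200 camera calls.

### The job

A glaze jar has tipped over in the lane of the wooden jar tray. Stand it upright on the tray floor, lid up, in the gap between its neighbours, without knocking the neighbours over or shoving them out of place; then slide the grey end stop up against the nearest jar so the row is held.

Things in the scene. Friction and masses are not known exactly. Their poses are not given: they have to be found in the camera images.
- tray: Fixed wooden jar tray, 136 x 615 mm. Origin: on its underside, in the middle of the gap; z up, x across the lane, y along it, away from the end stop; y within 0.15 rad of world y. Floor top 8 mm above the origin; lane 120 mm wide inside, side lips to 18 mm; end board 58 mm high at y +258 to +270 mm. Neighbours stand near x = 0, y = -150, +150, +225 mm.
- jar_iron: The tipped jar, about 0.18 kg, closed cylinder 52 mm in diameter, 70 mm tall (body 56 mm, then a fixed red lid 50 mm in diameter). Origin: centre of its underside; z runs out through the lid. Starts lying in the gap, lid roughly along the tray's +y (within 0.35 rad), its axis 26 mm above the tray floor; it can roll.
- jar_cobalt: Closed jar, 60 mm diameter, 75 mm tall, dark lid and blue body, 0.22 kg, standing upright in the lane; one of three neighbours that trade places between starts (one on the stop's side of the gap, two on the other). Origin: centre of its underside, z up through the lid.
- jar_celadon: Closed jar, 64 mm diameter, 62 mm tall, black lid and pale green body, 0.21 kg, standing upright in the lane; one of three neighbours that trade places between starts (one on the stop's side of the gap, two on the other). Origin: centre of its underside, z up through the lid.
- jar_honey: Closed jar, 56 mm diameter, 68 mm tall, white lid and amber body, 0.19 kg, standing upright in the lane; one of three neighbours that trade places between starts (one on the stop's side of the gap, two on the other). Origin: centre of its underside, z up through the lid.
- end_stop (a joint): Travel of the grey plastic end stop along the tray's y, m: it starts between 0 and 0.05 (drawn back) and grows as the stop slides towards the jars; end of travel 0.11. Stays where it is left, about 1.5 N of friction.
- stop_face (a point): Middle (across) of the stop's front face, towards the jars, 28 mm above the tray's underside; axes as the tray's. The face is 112 mm wide, its top 51 mm above the tray's underside. From the face the stop reaches 66 mm back (-y), mostly a foot about 11 mm high.
- stop_knob (a point): Centre of the top of the stop's dark square post, 24 x 24 mm, free for 50 mm down from here; 70 mm above the tray's underside, 45 mm behind the stop's face; axes as the tray's. Can be gripped from above, best across the lane (along the tray's x).
Things that resemble listed ones, but are neither listed nor needed, are in the scene too. What is shaped like the jar_cobalt but turquoise is not meant.

How it is judged:
On the way, in this order (a step that is already met when the one before it is completed fails the run):
1. the tipped jar stands upright, lid up, on the tray floor in the gap between its neighbours (angle between jar_iron's own z axis and vertical below 0.09 rad and x of jar_iron in the frame of tray between -0.036 and 0.036 m and z of jar_iron in the frame of tray between 0.003 and 0.013 m and y of jar_iron in the frame of tray between -0.095 and 0.095 m and contact force between jar_iron and the fingers below 0.1 N), for 0.2 s.
2. the end stop is slid up against the nearest jar ((y of jar_cobalt in the frame of stop_face below 0.036 m or y of jar_celadon in the frame of stop_face below 0.038 m or y of jar_honey in the frame of stop_face below 0.034 m)), for 0.2 s.
At the end, for the whole second after the job is handed in: All four jars stand lid up on the tray floor (0.09 rad), within 36 mm of the lane's middle line: the tipped one within 95 mm of the gap's middle, each neighbour within 30 mm of its start. The stop's face is within 6 mm of the nearest jar's side. All are at rest (angle between each of jar_iron, jar_cobalt, jar_celadon, jar_honey's own z axis and vertical below 0.09 rad and x of jar_iron in the frame of tray between -0.036 and 0.036 m and z of jar_iron in the frame of tray between 0.003 and 0.013 m and y of jar_iron in the frame of tray between -0.095 and 0.095 m and (y of jar_cobalt in the frame of stop_face below 0.036 m or y of jar_celadon in the frame of stop_face below 0.038 m or y of jar_honey in the frame of stop_face below 0.034 m) and x of jar_cobalt in the frame of tray between -0.036 and 0.036 m and z of jar_cobalt in the frame of tray between 0.003 and 0.013 m and distance of each of jar_cobalt, jar_celadon, jar_honey from where it was at the start of the episode below 0.03 m and x of jar_celadon in the frame of tray between -0.036 and 0.036 m and z of jar_celadon in the frame of tray between 0.003 and 0.013 m and x of jar_honey in the frame of tray between -0.036 and 0.036 m and z of jar_honey in the frame of tray between 0.003 and 0.013 m and linear speed of each of jar_iron, jar_cobalt, jar_celadon, jar_honey below 0.02 m/s); the robot touches nothing.
It fails at once if a neighbour jar is knocked over (angle between any of jar_cobalt, jar_celadon, jar_honey's own z axis and vertical above 0.6 rad).
It also fails if it takes over 51 s, if anything falls off the work surface, if the arm or the gripper's body presses on something with over 40 N, if the wrist force passes 120 N, or if a joint passes its speed limit or range.

## Working session

There is one attempt and no reset: what is moved stays moved. The work goes in short steps, Python scripts to look and compute and a tool call to move; the robot and the scene stay as the last step left them, time stands still between calls to the robot, and variables do not carry over. Pictures are saved under pics/ and viewed, at most 10 in all, crops included, and the job is handed in when it is done.

Besides the shell and the picture viewer there is one more tool, called after "Request:" by a JSON object that holds its "api" and its "payload", one argument or row to a line. apply_moves: Moves the arm, as the interface text tells. Its arguments: {"type":"object","properties":{"deltas":{"type":"array","items":{"type":"array"}},"squeeze":{"type":"number"}},"required":["deltas"]}

```bash
mkdir -p pics; ls
python3 - <<'E'
from station import bot
import cv2,numpy as np
o=bot.get_obs(); print({k:np.round(v,3).tolist() for k,v in o.items()})
ims=[]
for n in ("scene","top"):
    p=bot.read_camera(n); ims.append(p); cv2.imwrite(f"pics/{n}0.png",p["color"][...,::-1])
    print(n,p["intrinsics"].round(1).tolist(),p["pose"].round(3).tolist())
    for t in ("tray","jar_iron","jar_cobalt","jar_celadon","jar_honey","stop_face","stop_knob"):
        print(n,t,[(np.round(d["point"],3).tolist(),round(d["confidence"],2)) for d in bot.look_for(p,t)])
a=np.hstack([i["color"] for i in ims])[...,::-1]
cv2.imwrite("pics/both0.png",cv2.resize(np.vstack([i["color"] for i in ims])[...,::-1],(400,600)))
E
```

```text
pics
{'t': 0.0, 'q': [1.127, 0.478, 0.022, 1.556, -0.012, 1.109, -0.083], 'joint_vel': [-0.002, 0.0, -0.0, -0.0, -0.001, 0.0, -0.0], 'joint_torque': [-0.0, -59.645, 1.608, -28.12, 0.012, 0.009, 0.0], 'eef_pos': [0.222, -0.637, 0.206], 'tool_rot': [-0.001, 0.986, 0.167, -0.0], 'contact_force': [-0.226, 0.121, 0.019], 'torque': [-0.019, -0.002, 0.032], 'grasp_force': 0.0, 'gripper_width': 1.0}
scene [[390.6, 0.0, 254.6], [0.0, 390.6, 184.0], [0.0, 0.0, 1.0]] [[-0.863, -0.356, 0.359, -0.011], [-0.506, 0.601, -0.619, 0.706], [0.005, -0.715, -0.699, 0.844], [0.0, 0.0, 0.0, 1.0]]
scene tray [([0.451, 0.068, 0.01], 0.83)]
scene jar_iron [([0.47, 0.049, 0.053], 0.83)]
scene jar_cobalt [([0.427, 0.271, 0.085], 0.79), ([0.167, 0.341, 0.073], 0.79), ([0.5, -0.217, 0.034], 0.65)]
scene jar_celadon [([0.44, 0.198, 0.071], 0.86), ([0.506, -0.226, 0.035], 0.16)]
scene jar_honey [([0.474, -0.095, 0.063], 0.62)]
scene stop_face [([0.5, -0.216, 0.033], 0.83)]
scene stop_knob [([0.496, -0.222, 0.035], 0.69)]
top [[471.7, 0.0, 252.8], [0.0, 471.7, 198.5], [0.0, 0.0, 1.0]] [[0.001, -0.999, 0.054, 0.28], [-1.0, -0.0, 0.011, 0.025], [-0.011, -0.054, -0.998, 1.569], [0.0, 0.0, 0.0, 1.0]]
top tray [([0.471, -0.025, 0.007], 0.67)]
top jar_iron [([0.478, 0.035, 0.06], 0.84)]
top jar_cobalt [([0.435, 0.26, 0.085], 0.87), ([0.166, 0.322, 0.072], 0.77), ([0.477, 0.034, 0.059], 0.6)]
top jar_celadon [([0.451, 0.186, 0.073], 0.62)]
top jar_honey [([0.482, -0.102, 0.074], 0.49)]
top stop_face [([0.499, -0.243, 0.018], 0.8)]
top stop_knob [([0.502, -0.244, 0.015], 0.72)]
```

View pics/scene0.png

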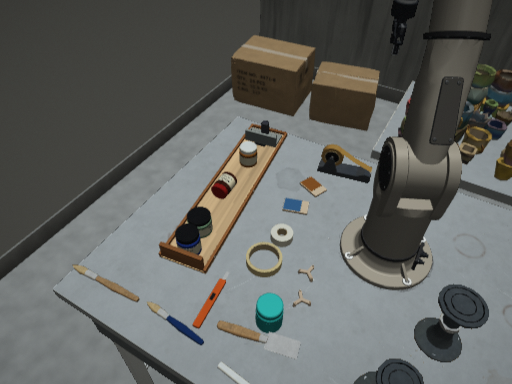

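View pics/top0.png

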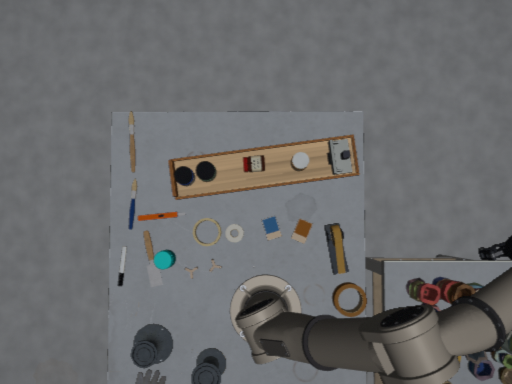

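The scene view shows the tipped red-lid jar at about (225,184), white/amber honey at (248,152), celadon (200,220), cobalt (188,238), and the grey stop with its dark post at (263,130). The top view shows the same things at (254,163), (301,160), (206,171), (184,176) and (340,156).

Possible mix-ups: for jar_iron, only the red-lid one in the tray at top (254,163); the red pots on the shelf at (430,292) and (462,290) are decor. For cobalt, the turquoise jar at (164,260) is not meant, and the tray one at (184,176) is. Chosen: (254,163). I'll check it in one crop.

```bash
cat > h.py <<'E'
import numpy as np,cv2
from scipy.spatial.transform import Rotation as R
from station import bot
def Rm(q): return R.from_quat([q[1],q[2],q[3],q[0]]).as_matrix()
def ray(p,uv,z,T=None):
    T=p["pose"] if T is None else T
    d=T[:3,:3]@np.linalg.solve(p["intrinsics"],[uv[0],uv[1],1.0]); o=T[:3,3]
    return o+d*(z-o[2])/d[2]
def wrist():
    o=bot.get_obs(); p=bot.read_camera("wrist"); T=np.eye(4); T[:3,:3]=Rm(o["tool_rot"]); T[:3,3]=o["eef_pos"]
    p["pose"]=T@p["hand_eye"]; return p
def rel(target,yaw=None):
    "units for a move to world target; yaw = world angle wanted for tool y (mod pi)"
    o=bot.get_obs(); M=Rm(o["tool_rot"]); s=M.T@(np.array(target)-o["eef_pos"])/0.2
    t=0
    if yaw is not None:
        cur=np.arctan2(M[1,1],M[0,1]); d=(yaw-cur+np.pi/2)%np.pi-np.pi/2; t=-d/(2*np.pi)
    return s.round(3).tolist(), round(t,4)
E
python3 - <<'E'
from h import *
p=bot.read_camera("top"); c=p["color"]; hsv=cv2.cvtColor(c,cv2.COLOR_RGB2HSV)
m=((hsv[...,0]<22)&(hsv[...,1]>70)).astype(np.uint8); m[:120]=0; m[212:]=0; m[:,:160]=0; m[:,370:]=0
m=cv2.morphologyEx(m,cv2.MORPH_CLOSE,np.ones((5,5)))
k,l,s,_=cv2.connectedComponentsWithStats(m); i=1+s[1:,4].argmax()
pts=np.argwhere(l==i)[:,::-1].astype(np.float32)
W=np.array([ray(p,q,0.018)[:2] for q in pts],np.float32)
r=cv2.minAreaRect(W); b=cv2.boxPoints(r); print("rect",r, b.round(3).tolist())
x=c[100:230,160:370]; cv2.imwrite("pics/crop0.png",cv2.resize(x[...,::-1],None,fx=3.6,fy=3.6,interpolation=cv2.INTER_CUBIC))
E
```

```text
rect ((0.46930429339408875, 0.007174789905548096), (0.13589052855968475, 0.6198114156723022), 7.676815032958984) [[0.3610000014305115, 0.3050000071525574], [0.4429999887943268, -0.3089999854564667], [0.578000009059906, -0.29100000858306885], [0.4950000047683716, 0.3230000138282776]]
```

View pics/crop0.png

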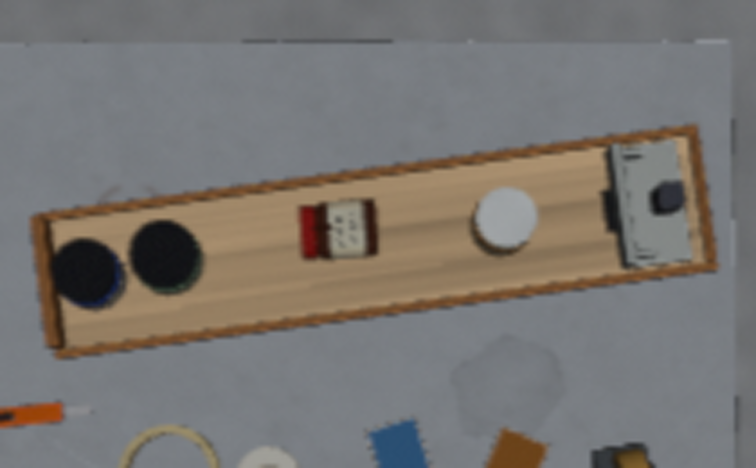

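The crop shows the chosen jar, with its red lid left at (309,232) and its base at (377,228). Neighbours are white honey (505,219) and dark celadon (165,256) and cobalt (87,272), and the stop post is at (668,196).

Run:
```python
from h import *
print(rel([0.5,-0.3,0.24],np.radians(7.7)),rel([0.475,0.035,0.24],np.radians(7.7)))
```

```text
([1.866, -1.135, -0.167], np.float64(-0.2179)) ([2.3, -2.758, -0.167], np.float64(-0.2179))
```

Request:
{"api": "apply_moves", "payload": {
  "deltas": [
    [0.0,[0.95,-0.6,-0.17],-0.218],
    [0.0,[0.95,-0.6,-0.17],-0.218],
    [0.0,[0.95,-0.6,-0.17],-0.218],
    [0.0,[0.95,-0.6,-0.17],-0.218],
    [0.0,[0.95,-0.6,-0.17],-0.218],
    [0.0,[0.95,-0.6,-0.17],-0.218],
    [0.0,[0.95,-0.6,-0.17],-0.218],
    [0.0,[0.95,-0.6,-0.17],-0.218],
    [0.0,[0.95,-0.6,-0.17],-0.218],
    [0.0,[0.95,-0.6,-0.17],-0.218]
  ],
  "squeeze": 20
}}

```text
t: 1.85
eef_pos: [0.3622, -0.4615, 0.2407]
tool_rot: [0.0, 0.657, 0.754, 0.0]
contact_force: [-0.4, 0.5, -0.5]
gripper_width: 0.999
grasp_force: 0.0
```

Run:
```python
from h import *
print(bot.get_obs()["eef_pos"],rel([0.475,0.035,0.24],np.radians(7.7)))
```

```text
[ 0.36220247 -0.46147746  0.24065179] ([2.382, 0.897, 0.003], np.float64(0.0004))
```

Request:
{"api": "apply_moves", "payload": {
  "deltas": [
    [0.0,[0.9,0.9,0],0],
    [0.0,[0.9,0.9,0],0],
    [0.0,[0.9,0.9,0],0],
    [0.0,[0.9,0.9,0],0],
    [0.0,[0.9,0.9,0],0],
    [0.0,[0.9,0.9,0],0]
  ]
}}

```text
t: 2.45
eef_pos: [0.5209, -0.251, 0.2412]
tool_rot: [0.0, 0.655, 0.756, 0.002]
contact_force: [-0.3, -0.6, 0.0]
gripper_width: 0.998
grasp_force: 0.0
```

Request:
{"api": "apply_moves", "payload": {
  "deltas": [
    [0.0,[0.9,0,0],0],
    [0.0,[0.9,0,0],0],
    [0.0,[0.9,0,0],0],
    [0.0,[0.9,0,0],0],
    [0.0,[0.9,0,0],0]
  ]
}}

```text
t: 2.95
eef_pos: [0.4919, -0.0757, 0.2411]
tool_rot: [-0.0, 0.656, 0.755, 0.001]
contact_force: [0.5, -0.8, 0.3]
gripper_width: 0.999
grasp_force: 0.0
```

Request:
{"api": "apply_moves", "payload": {
  "deltas": [
    [0.0,[0.55,0,0],0],
    [0.0,[0.55,0,0],0],
    [0.0,[0.55,0,0],0],
    [0.0,[0.55,0,0],0]
  ]
}}

```text
t: 3.35
eef_pos: [0.4776, 0.0295, 0.2409]
tool_rot: [0.0, 0.657, 0.754, 0.0]
contact_force: [-0.2, -0.5, 0.6]
gripper_width: 0.999
grasp_force: 0.0
```

Run:
```python
from h import *
p=wrist(); cv2.imwrite("pics/w1.png",p["color"][...,::-1]); np.save("w1pose.npy",p["pose"]);np.save("K.npy",p["intrinsics"])
print(bot.get_obs()["eef_pos"],rel([0.475,0.035,0.24],np.radians(7.7)),p["intrinsics"].round(1).tolist(),p["pose"].round(3).tolist())
```

```text
[0.47780978 0.02751546 0.24067001] ([0.039, -0.009, 0.003], np.float64(-0.0002)) [[267.5, 0.0, 252.7], [0.0, 267.5, 193.9], [0.0, 0.0, 1.0]] [[0.991, 0.129, 0.044, 0.465], [0.137, -0.937, -0.321, 0.112], [-0.0, 0.324, -0.946, 0.408], [0.0, 0.0, 0.0, 1.0]]
```

View pics/w1.png

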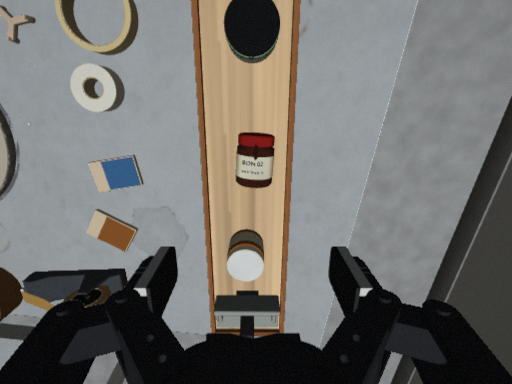

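Run:
```python
from h import *
p={"pose":np.load("w1pose.npy"),"intrinsics":np.load("K.npy")}
c=cv2.imread("pics/w1.png"); hsv=cv2.cvtColor(c,cv2.COLOR_BGR2HSV)
# non-wood mask inside lane
wood=((hsv[...,0]>8)&(hsv[...,0]<25)&(c[...,2]>110)&(hsv[...,1]>60))
roi=(~wood)[122:205,222:282].astype(np.uint8)
k,l,s,_=cv2.connectedComponentsWithStats(roi); i=1+s[1:,4].argmax(); print(s[i])
M=(l==i)
for r in (3,8,12,16,20,30,40,50,58,62,64,66):
    q=np.flatnonzero(M[r])
    if len(q): print(r+122,q[0]+222,q[-1]+222, ray(p,((q[0]+q[-1])/2+222,r+122),0.034).round(4)[:2])
v=np.flatnonzero(M.any(1)); print(v[0]+122,v[-1]+122)
print("lid end",ray(p,(256,v[0]+121.5),0.010).round(4),"bottom end",ray(p,(255,v[-1]+122.5),0.060).round(4))
ho=ray(p,(244.5,263),0.076); ce=ray(p,(252,26),0.070); print("honey",ho,"celadon",ce)
# tray lips at z .018
for a in ((203,150),(291,150),(207,230),(287,230)): print(a,ray(p,a,0.018).round(4)[:2])
print("stop top edge",ray(p,(216,297),0.051),ray(p,(281,297),0.051))
```

```text
[  14   11   38   55 1903]
134 239 269 [0.4724 0.0717]
138 239 273 [0.4759 0.0667]
142 238 273 [0.476  0.0612]
152 237 273 [0.4772 0.0473]
162 237 272 [0.4785 0.0331]
172 236 271 [0.4791 0.0185]
180 236 271 [0.4808 0.0067]
184 240 269 [0.483  0.0009]
186 245 266 [ 0.4849 -0.002 ]
133 187
lid end [0.4755 0.0716 0.01  ] bottom end [0.4832 0.0038 0.06  ]
honey [ 0.48322779 -0.10601809  0.076     ] celadon [0.45346816 0.19059708 0.07      ]
(203, 150) [0.4022 0.0371]
(291, 150) [0.5293 0.0546]
(207, 230) [ 0.4186 -0.0912]
(287, 230) [ 0.5465 -0.0735]
stop top edge [ 0.44685183 -0.19233741  0.051     ] [ 0.55143039 -0.17789986  0.051     ]
```

Run:
```python
from h import *
print(rel([0.4768,0.0567,0.013],np.radians(5.1)))
```

```text
([0.146, 0.014, 1.138], np.float64(0.0071))
```

Request:
{"api": "apply_moves", "payload": {
  "deltas": [
    [0.2,[0.146,0.014,0.2],0.007],
    [0.2,[0.146,0.014,0.4],0.007],
    [0.2,[0.146,0.014,0.6],0.007],
    [0.2,[0.146,0.014,0.7],0.007],
    [0.2,[0.146,0.014,0.7],0.007],
    [0.2,[0.146,0.014,0.7],0.007]
  ]
}}

```text
t: 4.0
eef_pos: [0.477, 0.0561, 0.1008]
tool_rot: [0.0, 0.676, 0.737, -0.0]
contact_force: [1.1, 0.0, 0.5]
gripper_width: 0.802
grasp_force: 0.0
```

Run:
```python
from h import *
print(rel([0.4768,0.0567,0.013],np.radians(5.1)))
p=bot.read_camera("wrist");o=bot.get_obs(); print(o["eef_pos"],o["gripper_width"]); print(rel([0.4768,0.0567,0.013],np.radians(5.1)))
```

```text
([0.003, -0.001, 0.439], np.float64(-0.0002))
[0.47768185 0.05667909 0.10158934] 0.8020946688609647
([0.001, -0.005, 0.443], np.float64(-0.0001))
```

Request:
{"api": "apply_moves", "payload": {
  "deltas": [
    [0.2,[0,-0.003,0.15],0],
    [0.2,[0,-0.003,0.3],0],
    [0.2,[0,-0.003,0.4],0],
    [0.2,[0,-0.003,0.44],0],
    [0.2,[0,-0.003,0.44],0],
    [0.6,[0,-0.003,0.44],0],
    [0.6,[0,-0.003,0.44],0],
    [0.6,[0,-0.003,0.44],0],
    [0.6,[0,-0.003,0.44],0],
    [0.6,[0,-0.003,0.44],0]
  ],
  "squeeze": 20
}}

```text
t: 5.05
eef_pos: [0.4776, 0.058, 0.0145]
tool_rot: [0.001, 0.674, 0.738, 0.001]
contact_force: [-0.7, -0.1, 5.2]
gripper_width: 0.553
grasp_force: 19.6
```

Request:
{"api": "apply_moves", "payload": {
  "deltas": [
    [0.6,[-0.02,0,-0.035],0],
    [0.6,[-0.043,0,-0.066],0],
    [0.6,[-0.07,0,-0.094],0],
    [0.6,[-0.1,0,-0.118],0],
    [0.6,[-0.135,0,-0.138],0],
    [0.6,[-0.171,0,-0.153],0],
    [0.6,[-0.171,0,-0.153],0]
  ]
}}

```text
t: 5.75
eef_pos: [0.4791, 0.0221, 0.0435]
tool_rot: [0.0, 0.675, 0.738, -0.0]
contact_force: [0.2, -0.5, -2.5]
gripper_width: 0.552
grasp_force: 19.6
```

Run:
```python
from h import *
p=wrist(); s=bot.read_camera("scene")
a=p["color"]; b=cv2.resize(s["color"][90:282,120:376],(512,384),interpolation=cv2.INTER_CUBIC)
cv2.imwrite("pics/j2.png",cv2.resize(np.hstack([a,b])[...,::-1],(800,300)))
```

```text
(no output)
```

View pics/j2.png

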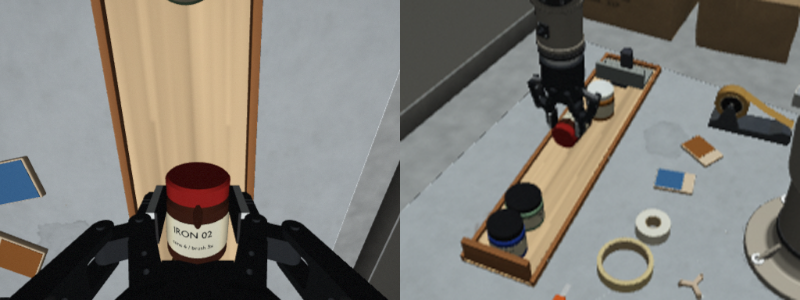

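The wrist view (left) shows the jar in the grip, lid at (198,190), and the scene view (right) has the lid at (566,133). It's held rigidly and still nearly horizontal, so I'll loosen the grip in small steps to let it pivot on the pads.

Request:
{"api": "apply_moves", "payload": {
  "deltas": [
    [0.46,[0,0,0],0],
    [0.46,[0,0,0],0]
  ],
  "squeeze": 20
}}

```text
t: 6.05
eef_pos: [0.4787, 0.0242, 0.043]
tool_rot: [-0.0, 0.674, 0.739, -0.0]
contact_force: [-0.8, -0.7, -1.7]
gripper_width: 0.553
grasp_force: 19.6
```

Request:
{"api": "apply_moves", "payload": {
  "deltas": [
    [0.45,[0,0,0],0],
    [0.45,[0,0,0],0]
  ]
}}

```text
t: 6.25
eef_pos: [0.4788, 0.024, 0.0431]
tool_rot: [-0.0, 0.674, 0.739, -0.0]
contact_force: [0.3, -0.2, -2.1]
gripper_width: 0.552
grasp_force: 19.6
```

Request:
{"api": "apply_moves", "payload": {
  "deltas": [
    [0.447,[0,0,0],0],
    [0.447,[0,0,0],0]
  ]
}}

```text
t: 6.45
eef_pos: [0.4789, 0.0237, 0.0432]
tool_rot: [-0.0, 0.674, 0.738, -0.0]
contact_force: [0.5, -0.5, -1.1]
gripper_width: 0.552
grasp_force: 16.8
```

Request:
{"api": "apply_moves", "payload": {
  "deltas": [
    [0.445,[0,0,0],0]
  ]
}}

```text
t: 6.55
eef_pos: [0.4789, 0.0237, 0.0432]
tool_rot: [0.0, 0.674, 0.738, -0.0]
contact_force: [0.5, -1.0, -1.0]
gripper_width: 0.557
grasp_force: 15.0
```

Request:
{"api": "apply_moves", "payload": {
  "deltas": [
    [0.443,[0,0,0],0],
    [0.441,[0,0,0],0],
    [0.441,[0,0,0],0]
  ]
}}

```text
t: 6.85
eef_pos: [0.4789, 0.0237, 0.0432]
tool_rot: [0.0, 0.674, 0.738, 0.0]
contact_force: [0.4, -0.7, -2.0]
gripper_width: 0.559
grasp_force: 11.4
```

Run:
```python
from h import *
a=cv2.imread("pics/j2.png")[150:280,100:300]
p=wrist(); cv2.imwrite("pics/w3.png",p["color"][...,::-1])
from numpy import int32
hs=cv2.cvtColor(p["color"],cv2.COLOR_RGB2HSV)
m=((hs[...,0]<8)|(hs[...,0]>172))&(hs[...,1]>150)&(hs[...,2]>90); m[:150]=0
y,x=np.nonzero(m); print(x.min(),x.max(),y.min(),y.max(),len(x)); print(bot.get_obs()["grasp_force"])
```

```text
212 294 232 266 1750
11.442652114201337
```

Request:
{"api": "apply_moves", "payload": {
  "deltas": [
    [0.439,[0,0,0],0],
    [0.437,[0,0,0],0],
    [0.437,[0,0,0],0]
  ]
}}

```text
t: 7.2
eef_pos: [0.4792, 0.0238, 0.0434]
tool_rot: [0.0, 0.674, 0.738, 0.0]
contact_force: [-0.5, -1.1, 1.1]
gripper_width: 0.564
grasp_force: 0.0
```

```bash
cat >> h.py <<'E'
def red():
    p=wrist(); hs=cv2.cvtColor(p["color"],cv2.COLOR_RGB2HSV)
    for t in (50,90):
        m=((hs[...,0]<8)|(hs[...,0]>172))&(hs[...,1]>150)&(hs[...,2]>t); m[:150]=0
        y,x=np.nonzero(m); print(x.min(),x.max(),y.min(),y.max(),len(x))
    o=bot.get_obs(); print(o["grasp_force"],o["gripper_width"],o["contact_force"].round(1)); return p
E
python3 -c "from h import *; red()"
```

```text
218 288 182 294 2081
218 288 197 221 1349
0.0 0.5648752032835498 [-0.3  0.3  0.3]
```

Run:
```python
from h import *
p=wrist(); s=bot.read_camera("scene")
a=p["color"]; b=cv2.resize(s["color"][110:238,160:331],(512,384),interpolation=cv2.INTER_CUBIC)
cv2.imwrite("pics/j3.png",cv2.resize(np.hstack([a,b])[...,::-1],(800,300)))
```

```text
(no output)
```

View pics/j3.png

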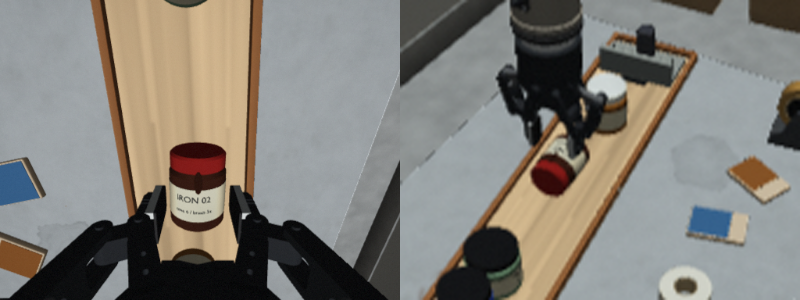

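The jar fell straight back: it's lying with its lid at wrist (198,165) and base at (198,228), still aimed along +y. I'll re-grip only the lid's last 5 mm, so the contact resists turning far less and the weight has a longer arm.

Run:
```python
from h import *
p=red()
E=ray(p,(253,182),0.010); B=ray(p,(253,294.5),0.060)
print("lid",E,"bot",B,np.linalg.norm(E[:2]-B[:2]))
print("lidL/R mid z.034", ray(p,(253,205),0.034))
d=(E-B)[:2]; d/=np.linalg.norm(d); print(d,np.degrees(np.arctan2(-d[0],d[1])))
yaw=np.arctan2(-d[0],d[1])
print(rel([*(E[:2]+0.006*d),0.013],yaw), rel([*(E[:2]+0.006*d),0.06],yaw))
```

```text
218 288 183 295 2131
218 288 199 223 1356
0.0 0.5620334418918074 [0.3 0.1 0.4]
lid [0.47596919 0.04835499 0.01      ] bot [ 0.48191871 -0.01647153  0.06      ] 0.06509895812506002
lidL/R mid z.034 [0.4768589  0.03853314 0.034     ]
[-0.0913919  0.995815 ] 5.243687325956423
([0.154, -0.004, 0.152], np.float64(-0.0001)) ([0.154, -0.004, -0.083], np.float64(-0.0001))
```

Request:
{"api": "apply_moves", "payload": {
  "deltas": [
    [0.2,[0,0,0],0],
    [0.2,[0,0,0],0],
    [0.2,[0.16,-0.002,0],0],
    [0.2,[0.16,-0.002,0.08],0],
    [0.2,[0.16,-0.002,0.15],0],
    [0.2,[0.16,-0.002,0.15],0],
    [0.5,[0.16,-0.002,0.15],0],
    [0.5,[0.16,-0.002,0.15],0],
    [0.5,[0.16,-0.002,0.15],0],
    [0.5,[0.16,-0.002,0.15],0]
  ],
  "squeeze": 20
}}

```text
t: 8.4
eef_pos: [0.476, 0.0553, 0.0137]
tool_rot: [0.0, 0.674, 0.738, 0.0]
contact_force: [0.0, -0.2, 2.6]
gripper_width: 0.514
grasp_force: 19.7
```

Request:
{"api": "apply_moves", "payload": {
  "deltas": [
    [0.5,[-0.02,0,-0.05],0],
    [0.5,[-0.05,0,-0.1],0],
    [0.5,[-0.08,0,-0.14],0],
    [0.5,[-0.12,0,-0.16],0],
    [0.5,[-0.12,0,-0.16],0]
  ]
}}

```text
t: 8.9
eef_pos: [0.4794, 0.0316, 0.0471]
tool_rot: [0.001, 0.675, 0.738, 0.002]
contact_force: [-1.8, 5.4, 6.9]
gripper_width: 0.501
grasp_force: 9.5
```

Run:
```python
from h import *
p=red(); cv2.imwrite("pics/w4.png",p["color"][150:350,130:380,::-1])
```

```text
216 289 213 315 4983
217 288 213 291 4604
9.381771683692932 0.5034922911808859 [-1.4  4.1  6.6]
```

View pics/w4.png

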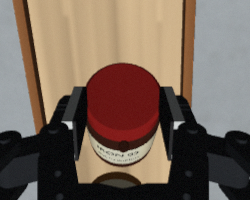

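The crop shows the jar pivoting: lid face up at (122,92), label foreshortened, about 35° turned. Before finishing, I'll lift it clear and bring it back along +y, away from honey.

Request:
{"api": "apply_moves", "payload": {
  "deltas": [
    [0.51,[0,0,-0.04],0],
    [0.51,[0.02,0,-0.1],0],
    [0.51,[0.08,0,-0.15],0],
    [0.51,[0.15,0,-0.15],0],
    [0.51,[0.21,0,-0.15],0],
    [0.51,[0.24,0,-0.15],0],
    [0.51,[0.24,0,-0.15],0],
    [0.51,[0.24,0,-0.15],0]
  ]
}}

```text
t: 9.75
eef_pos: [0.4732, 0.0792, 0.075]
tool_rot: [-0.0, 0.674, 0.738, -0.0]
contact_force: [-0.2, 0.1, 1.0]
gripper_width: 0.488
grasp_force: 0.0
```

Run:
```python
from h import *
p=red(); s=bot.read_camera("scene")
a=p["color"][150:342,130:386]; b=cv2.resize(s["color"][110:238,160:331],(256,192),interpolation=cv2.INTER_CUBIC)
cv2.imwrite("pics/j5.png",np.hstack([a,b])[...,::-1])
```

```text
223 279 222 315 1402
223 279 239 261 836
0.0 0.48801820591181694 [-0.7 -0.7 -0.2]
```

View pics/j5.png

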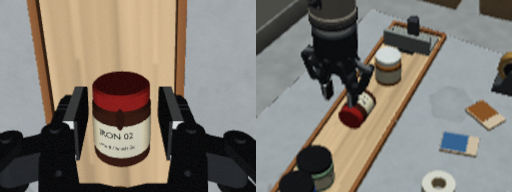

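The left view shows the jar lying again, lid at (121,90), so it slipped out once clear of the floor. I'll re-grip at the full 20 N, drag it towards +y along the floor, and do the whole tilt with the base edge on the floor.

Run:
```python
from h import *
p=red()
T0=np.array([0.464,0.0425]); ty=np.array([-0.1336,0.991])
E=ray(p,(251,221.5),0.010); B=ray(p,(251,315.5),0.060)
d=(E-B)[:2]; print(E,B,np.linalg.norm(d),(E[:2]-T0)@ty,(B[:2]-T0)@ty); d/=np.linalg.norm(d); print(d)
print("lid top rim",ray(p,(251,239),0.060))
print(rel([*(E[:2]+0.0055*d),0.013],np.arctan2(-d[0],d[1])))
```

```text
223 279 222 315 1398
223 279 238 261 846
0.0 0.48878480683479936 [ 0.7  1.1 -0.4]
[0.47267633 0.05503141 0.01      ] [ 0.47876184 -0.00923424  0.06      ] 0.06455313683501981 0.011259473363864297 -0.053240812126385
[-0.09427137  0.99554654]
lid top rim [0.47228749 0.06353775 0.06      ]
([-0.09, -0.014, 0.31], np.float64(-0.0007))
```

Request:
{"api": "apply_moves", "payload": {
  "deltas": [
    [0.2,[-0.09,-0.014,0],0],
    [0.2,[-0.09,-0.014,0.1],0],
    [0.2,[-0.09,-0.014,0.2],0],
    [0.2,[-0.09,-0.014,0.27],0],
    [0.2,[-0.09,-0.014,0.31],0],
    [0.2,[-0.09,-0.014,0.31],0],
    [0.7,[-0.09,-0.014,0.31],0],
    [0.7,[-0.09,-0.014,0.31],0],
    [0.7,[-0.09,-0.014,0.31],0],
    [0.7,[-0.09,-0.014,0.31],0],
    [0.7,[-0.09,-0.014,0.31],0]
  ],
  "squeeze": 20
}}

```text
t: 11.0
eef_pos: [0.4731, 0.0618, 0.014]
tool_rot: [0.001, 0.674, 0.739, 0.001]
contact_force: [0.0, 1.0, 5.3]
gripper_width: 0.518
grasp_force: 20.2
```

Request:
{"api": "apply_moves", "payload": {
  "deltas": [
    [0.7,[0.03,0,-0.01],0],
    [0.7,[0.07,0,-0.01],0],
    [0.7,[0.11,0,-0.01],0],
    [0.7,[0.15,0,-0.01],0],
    [0.7,[0.19,0,-0.01],0],
    [0.7,[0.21,0,-0.01],0],
    [0.7,[0.21,0,0],0],
    [0.7,[0.21,0,0],0]
  ]
}}

```text
t: 11.8
eef_pos: [0.4687, 0.1052, 0.0139]
tool_rot: [-0.0, 0.674, 0.739, 0.001]
contact_force: [-3.3, 3.3, 9.0]
gripper_width: 0.515
grasp_force: 22.6
```

```bash
python3 -c "from h import *; p=red(); cv2.imwrite('pics/w6.png',p['color'][...,::-1])"
```

```text
214 291 235 320 4897
215 290 235 295 1722
22.54840761423111 0.5160149513631404 [-3.5  3.5  8.5]
```

Request:
{"api": "apply_moves", "payload": {
  "deltas": [
    [0.7,[-0.022,0,-0.045],0],
    [0.7,[-0.045,0,-0.083],0],
    [0.7,[-0.075,0,-0.118],0],
    [0.7,[-0.11,0,-0.15],0],
    [0.7,[-0.15,0,-0.177],0],
    [0.7,[-0.19,0,-0.2],0],
    [0.7,[-0.235,0,-0.214],0],
    [0.7,[-0.28,0,-0.225],0],
    [0.7,[-0.28,0,-0.225],0]
  ]
}}

```text
t: 12.75
eef_pos: [0.4746, 0.0456, 0.0593]
tool_rot: [0.001, 0.675, 0.738, 0.0]
contact_force: [-1.2, 1.7, 8.4]
gripper_width: 0.301
grasp_force: 4.0
```

Run:
```python
from h import *
p=red(); s=bot.read_camera("scene")
a=p["color"][150:342,130:386]; b=cv2.resize(s["color"][110:238,160:331],(256,192),interpolation=cv2.INTER_CUBIC)
cv2.imwrite("pics/j7.png",np.hstack([a,b])[...,::-1])
```

```text
196 273 204 283 3837
196 270 205 283 3516
3.737165399361402 0.30388576077662066 [-1.9  2.   7.4]
```

View pics/j7.png

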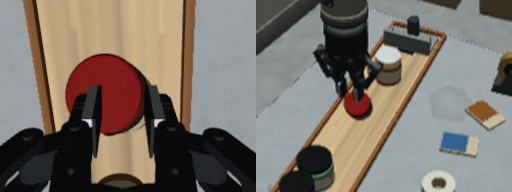

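In the left view the lid faces almost straight at the camera, centred at (105,95), and both fingertips pinch its -y rim near (95,88) and (150,88). The jar looks largely upright but tilted. I'll fit the tilt numerically.

```bash
cat > fit.py <<'E'
from h import *
from scipy.optimize import least_squares
def redmask(p,box):
    hs=cv2.cvtColor(p["color"],cv2.COLOR_RGB2HSV); m=((hs[...,0]<8)|(hs[...,0]>172))&(hs[...,1]>120)&(hs[...,2]>45)
    z=np.zeros_like(m); x0,x1,y0,y1=box; z[y0:y1,x0:x1]=m[y0:y1,x0:x1]
    k,l,s,_=cv2.connectedComponentsWithStats(z.astype(np.uint8)); i=1+s[1:,4].argmax(); y,x=np.nonzero(l==i); print(s[i]); return np.c_[x,y]+0.0
def proj(p,X):
    T=np.linalg.inv(p["pose"]); c=(T[:3,:3]@X.T).T+T[:3,3]; u=c@p["intrinsics"].T; return u[:,:2]/u[:,2:]
a=np.linspace(0,2*np.pi,90)
def cyl(v):
    Rr=R.from_rotvec([v[3],v[4],0]).as_matrix()
    f=lambda h:np.c_[25e-3*np.cos(a),25e-3*np.sin(a),0*a+h]
    return v[:3]+np.vstack([f(0),f(-0.014)])@Rr.T
def fit(wd,sd,wbox=(150,340,150,330),sbox=(180,280,120,200)):
    P=wrist(); S=bot.read_camera("scene"); obs=[]
    for p,dg,b,w in ((P,wd,wbox,1),(S,sd,sbox,1.5)):
        d=np.c_[np.cos(np.radians(dg)),np.sin(np.radians(dg))]
        obs.append((p,d,(redmask(p,b)@d.T).max(0)+0.5,w))
    fun=lambda v:np.concatenate([w*((proj(p,cyl(v))@d.T).max(0)-h) for p,d,h,w in obs])
    best=min((least_squares(fun,[0.475,0.06,0.075,t0,0]) for t0 in (-1.3,-.6,0)),key=lambda r:r.cost)
    print("lid centre",best.x[:3].round(4),"rotvec deg",np.degrees(best.x[3:]).round(1),"cost",round(best.cost,2),best.fun.round(1)); return best.x
if __name__=="__main__":
    fit(np.arange(130,300,10), np.arange(10,180,12))
E
python3 fit.py
```

```text
[ 195  204   79   80 3909]
[219 171  18  17 192]
lid centre [0.4629 0.0463 0.0793] rotvec deg [-20.6   1.6] cost 5.76 [ 2.7  0.5 -0.6 -0.7 -0.6 -0.6 -0.2 -0.1  0.  -0.   0.1  0.1  0.   0.1
  0.5  0.5  0.7  0.3  0.2  0.2  0.7  0.5  0.5  0.  -0.1  0.  -0.1  0.
 -0.2 -0.4 -0.3  0.2]
```

Request:
{"api": "apply_moves", "payload": {
  "deltas": [
    [0.68,[0,0,0],0],
    [0.66,[0,0,0],0],
    [0.64,[0,0,0],0],
    [0.62,[0,0,0],0],
    [0.62,[0,0,0],0]
  ]
}}

```text
t: 13.45
eef_pos: [0.4736, 0.047, 0.0583]
tool_rot: [0.0, 0.674, 0.738, -0.0]
contact_force: [-0.9, 0.5, 4.6]
gripper_width: 0.379
grasp_force: 1.9
```

```bash
python3 fit.py
```

```text
[ 192  205   81   80 3949]
[220 171  18  17 195]
lid centre [0.4591 0.0421 0.0772] rotvec deg [-0.2 -1.9] cost 10.89 [ 2.2  0.  -1.  -1.2 -0.6  0.2  0.1 -0.2 -0.8 -0.1  0.4  0.5  0.4  0.2
  0.7  0.4  1.2  0.3  1.   1.   0.7  0.3 -0.6 -0.7 -0.8 -1.3 -1.1 -1.
 -0.9 -0.8 -1.  -0.9]
```

Request:
{"api": "apply_moves", "payload": {
  "deltas": [
    [0.6,[0,0,-0.01],0],
    [0.58,[0,0,-0.02],0],
    [0.56,[0,0,-0.03],0],
    [0.56,[0,0,-0.03],0]
  ]
}}

```text
t: 13.95
eef_pos: [0.4736, 0.0473, 0.0644]
tool_rot: [0.0, 0.674, 0.738, 0.0]
contact_force: [0.3, 0.2, 0.3]
gripper_width: 0.438
grasp_force: 0.2
```

```bash
python3 fit.py
```

```text
[ 187  193   77   79 3908]
[220 174  18  17 221]
lid centre [0.4548 0.05   0.0761] rotvec deg [-16.9   5.9] cost 5.49 [ 0.6 -0.9 -1.3 -1.  -0.6  0.5  0.4  0.5  0.5  0.3  0.3  0.2 -0.1 -0.4
 -0.  -0.3 -0.1  0.6  0.3 -0.  -0.1 -0.8 -0.8 -0.9 -0.7 -0.3 -0.2  0.1
 -0.4 -0.9 -0.8 -0.9]
```

Request:
{"api": "apply_moves", "payload": {
  "deltas": [
    [0.56,[0,0,-0.05],0],
    [0.56,[0,0,-0.12],0],
    [0.56,[0,0,-0.25],0],
    [0.4,[0,0,-0.4],0],
    [0.4,[0,0,-0.5],0],
    [0.4,[0,0,-0.5],0],
    [0.4,[0,0,-0.5],0]
  ]
}}

```text
t: 14.75
eef_pos: [0.4738, 0.0472, 0.165]
tool_rot: [0.001, 0.674, 0.738, 0.0]
contact_force: [-0.5, 0.5, -1.2]
gripper_width: 0.595
grasp_force: 0.0
```

Run:
```python
from fit import *
v=fit(np.arange(0,360,12), np.arange(0,360,12),wbox=(150,340,60,330))
P=wrist(); S=bot.read_camera("scene")
b=cv2.resize(S["color"][110:238,160:331],(400,300),interpolation=cv2.INTER_CUBIC)
cv2.imwrite("pics/j8.png",np.hstack([cv2.resize(P["color"],(400,300)),b])[...,::-1])
```

```text
[196 135  45  38 836]
[222 189  17  11 148]
lid centre [0.439  0.0682 0.0471] rotvec deg [52.8 37.2] cost 75.09 [ 3.5  1.7  0.1 -1.2 -2.  -2.5 -3.1 -1.6  0.9  3.6  3.6  2.8  1.3 -1.
 -0.9 -0.7 -0.7 -0.5  0.2  1.4  2.6 -0.2 -1.5 -1.6 -1.  -0.2  0.5  1.
  1.6  3.6  1.   0.4 -0.1 -0.6 -1.  -1.2 -0.9  0.3  0.7 -0.3 -0.6 -0.7
 -0.6 -0.4 -0.2  0.3  0.8  1.3  1.2  0.6 -1.2 -2.6 -3.  -2.1 -1.2 -0.4
  0.7  1.8  1.4  0.9]
```

View pics/j8.png

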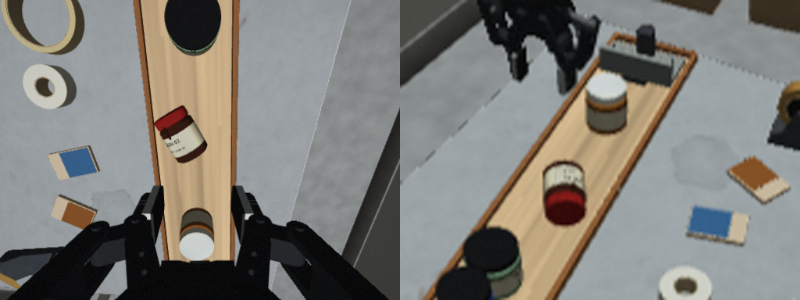

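The left view shows the jar lying again, lid at (172,117), base at (192,155), yawed about 25° towards the -x lip. The right view shows the neighbours untouched. Pressing the jar into the floor squeezed it out of the grip; next time I'll lift clear at full squeeze and let gravity swing it. First I'll fit its lying pose.

```bash
cat > lie.py <<'E'
from fit import *
def body(v,rad=0.026):
    # v: x,y of bottom centre, yaw of axis ; lying at z .034
    d=np.array([np.cos(v[2]),np.sin(v[2]),0]); n=np.array([-d[1],d[0],0]); k=np.array([0,0,1.])
    c=np.array([v[0],v[1],0.034]); ring=lambda s,r:c+s*d+r*(np.cos(a)[:,None]*n+np.sin(a)[:,None]*k)
    return np.vstack([ring(0,.026),ring(.056,.026),ring(.056,.025),ring(.07,.025)])
def lying(box,dg=np.arange(0,360,10)):
    p=wrist(); hs=cv2.cvtColor(p["color"],cv2.COLOR_RGB2HSV); x0,x1,y0,y1=box
    m=(((hs[...,0]<7)|(hs[...,0]>170))&(hs[...,1]>90))[y0:y1,x0:x1].astype(np.uint8)
    m=cv2.morphologyEx(m,cv2.MORPH_CLOSE,np.ones((25,25))); m=cv2.morphologyEx(m,cv2.MORPH_OPEN,np.ones((3,3)))
    k,l,s,_=cv2.connectedComponentsWithStats(m); i=1+s[1:,4].argmax(); y,x=np.nonzero(l==i); print(s[i]+[x0,y0,0,0,0])
    d=np.c_[np.cos(np.radians(dg)),np.sin(np.radians(dg))]; h=(np.c_[x+x0,y+y0]@d.T).max(0)+.4
    fun=lambda v:(proj(p,body(v))@d.T).max(0)-h
    r=min((least_squares(fun,[.47,.04,t],loss="soft_l1",x_scale=[.01,.01,.1]) for t in (1.6,2.1,2.5)),key=lambda r:r.cost)
    E=r.x[:2]+.07*np.array([np.cos(r.x[2]),np.sin(r.x[2])])
    print("bottom",r.x[:2].round(4),"lid",E.round(4),"yaw",np.degrees(r.x[2]).round(1),"cost",round(r.cost,1),r.fun.round(1)); return r.x,E
if __name__=="__main__":
    v,E=lying((190,280,120,220)); d=np.array([np.cos(v[2]),np.sin(v[2])])
    T0=np.array([0.464,0.0425]); ty=np.array([-0.1336,0.991]); tx=np.array([.991,.1336])
    for q in (v[:2],E): print("tray",(q-T0)@tx,(q-T0)@ty)
    for b in (0.0045,): print(rel([*(E+b*d),0.1],v[2]-np.pi/2))
E
python3 lie.py
```

```text
[ 190  136   73   84 2196]
bottom [0.4623 0.0218] lid [0.4203 0.0778] yaw 126.8 cost 82.7 [-0.4 -0.5 -0.5 -0.8 -0.6 -3.5 -6.9 -8.  -7.6 -6.6 -5.6 -4.3 -2.8 -1.2
  0.5 -3.2 -2.4 -1.5 -0.7 -1.9 -3.  -4.1 -5.  -5.7 -3.6  0.5 -0.  -0.5
 -1.7 -2.8 -3.9 -4.8 -5.8 -3.4 -2.5 -1.5]
tray -0.004488417249875102 -0.020329220539766674
tray -0.03860046912955762 0.040793808839983875
([0.195, -0.259, 0.317], np.float64(-0.0879))
```

```bash
sed -i 's/hs\[...,0\]<7)|(hs\[...,0\]>170))&(hs\[...,1\]>90)/hs[...,0]<5)|(hs[...,0]>172))\&(hs[...,1]>100)/; s/np.ones((25,25))/np.ones((11,11))/; s/lying((190,280,120,220))/lying((194,280,120,220))/' lie.py; python3 lie.py
python3 - <<'E'
from h import *
p=wrist(); hs=cv2.cvtColor(p["color"],cv2.COLOR_RGB2HSV)
print(hs[150,188:206].tolist()); print(hs[170,192:262:3].tolist())
E
```

```text
[194 136  50  36 837]
bottom [0.4632 0.0281] lid [0.4212 0.0841] yaw 126.8 cost 477.1 [19.9 24.9 29.2 32.8 35.8 38.6 40.6 39.4 38.2 36.3 32.9 28.5 22.6 14.3
  4.7 -0.8  0.3  1.4  2.5  2.5  2.5  2.4  2.3  2.1  4.3  5.4  5.4  5.2
  4.1  2.9  1.6  0.3 -1.1  0.3  7.  13.6]
tray -0.002740943246996702 -0.014162992793440837
tray -0.03682309894297554 0.046976711712837724
([0.226, -0.252, 0.318], np.float64(-0.0878))
[[14, 108, 160], [13, 152, 143], [13, 154, 137], [13, 152, 134], [13, 156, 129], [13, 157, 128], [14, 161, 84], [11, 164, 53], [16, 106, 130], [18, 85, 195], [17, 82, 205], [18, 83, 202], [17, 84, 200], [17, 85, 197], [18, 83, 190], [17, 83, 191], [16, 85, 187], [15, 93, 157]]
[[13, 154, 139], [13, 153, 130], [15, 108, 113], [18, 83, 205], [16, 96, 144], [8, 177, 39], [6, 180, 41], [6, 166, 40], [5, 148, 50], [6, 167, 52], [3, 153, 50], [8, 168, 50], [23, 38, 147], [29, 26, 196], [27, 27, 197], [27, 27, 198], [26, 25, 200], [28, 31, 198], [25, 44, 193], [23, 48, 175], [23, 47, 145], [24, 52, 98], [17, 83, 190], [18, 82, 201]]
```

```bash
python3 - <<'E'
s=open('lie.py').read()
i=s.index("    m=(((hs"); j=s.index("\n",i)
s=s[:i]+"    m=((hs[...,2]<100)|(hs[...,1]<62)|(hs[...,0]<9)|(hs[...,0]>165))[y0:y1,x0:x1].astype(np.uint8)"+s[j:]
s=s.replace("np.ones((11,11))","np.ones((5,5))").replace("lying((194","lying((199")
open('lie.py','w').write(s)
E
python3 lie.py
```

```text
[ 199  136   66   73 2923]
bottom [0.4667 0.0249] lid [0.4261 0.0819] yaw 125.5 cost 25.0 [ 1.6  1.6  1.5  1.1  1.1  0.7  0.5  0.9  1.2  1.9  1.8  1.8  1.7  1.3
  0.7 -0.6  0.7  2.2  3.6  2.9  2.2  1.4  0.6 -0.2  0.2  0.9  1.5  2.2
  1.9  1.6  1.2  0.7  0.2 -0.3  0.7  1.2]
tray 0.0003504541098311826 -0.017841893521674125
tray -0.03231671830344552 0.044065397248648365
([0.213, -0.23, 0.319], np.float64(-0.0841))
```

Run:
```python
from h import *
print(rel([.4464,.0534,.014],np.radians(35.5)))
```

```text
([0.042, -0.13, 0.749], np.float64(-0.0841))
```

Request:
{"api": "apply_moves", "payload": {
  "deltas": [
    [0.25,[0.042,-0.13,0.1],-0.024],
    [0.25,[0.042,-0.13,0.25],-0.047],
    [0.25,[0.042,-0.13,0.4],-0.07],
    [0.25,[0.042,-0.13,0.55],-0.084],
    [0.25,[0.042,-0.13,0.68],-0.084],
    [0.25,[0.042,-0.13,0.74],-0.084],
    [0.25,[0.042,-0.13,0.74],-0.084],
    [0.7,[0.042,-0.13,0.74],-0.084],
    [0.7,[0.042,-0.13,0.74],-0.084],
    [0.7,[0.042,-0.13,0.74],-0.084],
    [0.7,[0.042,-0.13,0.74],-0.084]
  ],
  "squeeze": 40
}}

```text
t: 16.25
eef_pos: [0.4478, 0.0537, 0.0175]
tool_rot: [0.001, 0.458, 0.889, 0.001]
contact_force: [-2.6, 1.9, 8.2]
gripper_width: 0.518
grasp_force: 39.1
```

Run:
```python
from h import *
o=bot.get_obs(); print(o["eef_pos"]); print(rel([.464,.0425,o["eef_pos"][2]],np.radians(7.7)))
```

```text
[0.4478474  0.0537276  0.01745278]
([-0.093, 0.033, 0.0], np.float64(0.077))
```

Request:
{"api": "apply_moves", "payload": {
  "deltas": [
    [0.7,[0,0,-0.06],0],
    [0.7,[-0.03,0.01,-0.1],0.02],
    [0.7,[-0.06,0.02,-0.1],0.04],
    [0.7,[-0.093,0.033,-0.1],0.06],
    [0.7,[-0.093,0.033,-0.1],0.08],
    [0.7,[-0.093,0.033,-0.05],0.08],
    [0.7,[-0.093,0.033,-0.01],0.08],
    [0.7,[-0.093,0.033,0],0.08],
    [0.7,[-0.093,0.033,0],0.08]
  ]
}}

```text
t: 17.15
eef_pos: [0.4632, 0.042, 0.0173]
tool_rot: [0.001, 0.664, 0.748, -0.0]
contact_force: [-4.1, -1.3, 22.8]
gripper_width: 0.517
grasp_force: 44.6
```

Request:
{"api": "apply_moves", "payload": {
  "deltas": [
    [0.44,[0,0,0],0],
    [0.4,[0,0,0],0],
    [0.3,[0,0,0],0],
    [0.2,[0,0,-0.1],0],
    [0.2,[0,0,-0.3],0],
    [0.2,[0.0,0,-0.5],0],
    [0.2,[0.0,0,-0.5],0],
    [0.2,[0.0,0,-0.5],0]
  ],
  "squeeze": 20
}}

```text
t: 17.95
eef_pos: [0.4635, 0.0418, 0.1167]
tool_rot: [0.001, 0.665, 0.747, 0.0]
contact_force: [-0.9, 0.1, -0.6]
gripper_width: 0.798
grasp_force: 0.0
```

```bash
sed -i 's/lying((199,280,120,220))/lying((200,285,100,290))/' lie.py; python3 lie.py; python3 -c "
from h import *
p=red(); print(bot.get_obs()['eef_pos'])"
```

```text
[ 225  154   54   81 4030]
bottom [0.4656 0.0066] lid [0.4573 0.0761] yaw 96.9 cost 28.3 [0.4 0.5 1.2 1.5 2.1 2.3 2.1 1.8 1.6 2.2 1.9 2.1 2.4 2.3 1.9 1.6 1.1 0.6
 0.3 1.1 1.3 1.5 1.7 1.6 1.1 0.8 0.5 1.3 0.8 1.2 1.5 1.7 1.7 1.5 1.3 1. ]
tray -0.003165942696439277 -0.035792522232128844
tray -0.002183764286252247 0.03419813521277992
([0.197, -0.006, 0.078], np.float64(-0.0006))
227 279 154 234 1004
227 279 162 178 709
0.0 0.7981577325240105 [ 0.  -0.  -0.3]
[0.46209334 0.0416297  0.11513602]
```

Request:
{"api": "apply_moves", "payload": {
  "deltas": [
    [0.2,[0.195,-0.006,0.1],0],
    [0.2,[0.195,-0.006,0.25],0],
    [0.2,[0.195,-0.006,0.4],0],
    [0.2,[0.195,-0.006,0.48],0],
    [0.2,[0.195,-0.006,0.5],0],
    [0.2,[0.195,-0.006,0.5],0],
    [0.7,[0.195,-0.006,0.5],0],
    [0.7,[0.195,-0.006,0.5],0],
    [0.7,[0.195,-0.006,0.5],0],
    [0.7,[0.195,-0.006,0.5],0],
    [0.7,[0.195,-0.006,0.5],0]
  ],
  "squeeze": 20
}}

```text
t: 19.15
eef_pos: [0.4582, 0.0811, 0.017]
tool_rot: [0.001, 0.665, 0.747, 0.001]
contact_force: [-1.5, 2.2, 5.0]
gripper_width: 0.487
grasp_force: 19.7
```

Request:
{"api": "apply_moves", "payload": {
  "deltas": [
    [0.7,[0,0,-0.05],0],
    [0.7,[0,0,-0.1],0],
    [0.7,[0,0,-0.15],0],
    [0.7,[0,0,-0.2],0],
    [0.7,[0,0,-0.25],0],
    [0.7,[0,0,-0.3],0],
    [0.7,[0,0,-0.3],0]
  ]
}}

```text
t: 19.85
eef_pos: [0.4584, 0.0808, 0.0777]
tool_rot: [0.001, 0.665, 0.747, 0.001]
contact_force: [0.5, 0.0, -0.7]
gripper_width: 0.3
grasp_force: 0.0
```

```bash
python3 -c "
from fit import *
red(); fit(np.arange(130,410,10), np.arange(10,180,12),sbox=(180,280,110,215))"
```

```text
223 281 186 280 1655
223 280 199 220 946
0.0 0.29485327122942273 [-0.2 -0.5 -0.3]
[ 224  186   59   51 1988]
[213 188  17  17 214]
lid centre [0.4559 0.089  0.0428] rotvec deg [-71.8 -10.1] cost 23.92 [-1.9 -1.4 -0.8  0.3  0.8  2.1  0.8 -0.3 -0.8 -0.9 -0.9 -0.9 -0.2  1.
  1.8  1.2  0.5 -0.3 -0.6 -0.8 -0.8 -0.4  0.4  1.5  1.9  0.7 -0.8 -1.7
  1.7  0.9  0.4 -0.7 -0.6 -0.6 -0.5 -0.4 -0.9 -0.9 -0.8 -1.1 -1.3 -1.6
 -1.2]
```

Request:
{"api": "apply_moves", "payload": {
  "deltas": [
    [0.25,[0,0,-0.1],0],
    [0.25,[-0.1,0,-0.2],0],
    [0.25,[-0.2,0,-0.2],0],
    [0.25,[-0.2,0,-0.2],0]
  ]
}}

```text
t: 20.4
eef_pos: [0.462, 0.0381, 0.116]
tool_rot: [0.0, 0.666, 0.746, -0.001]
contact_force: [-0.4, -0.5, -0.5]
gripper_width: 0.752
grasp_force: 0.0
```

```bash
python3 lie.py; python3 -c "
from h import *
red(); print(bot.get_obs()['eef_pos'])"
```

```text
[ 226  134   56   82 4222]
bottom [0.4631 0.023 ] lid [0.4556 0.0926] yaw 96.2 cost 26.5 [0.3 0.5 1.1 1.6 2.  2.3 1.9 1.8 1.6 1.8 1.7 1.9 2.4 2.4 2.1 1.5 1.1 0.8
 0.  0.8 1.2 1.6 1.9 1.8 1.3 0.9 0.4 1.2 0.7 1.1 1.5 1.4 1.3 1.3 1.1 1. ]
tray -0.003504143180219443 -0.019198957252993414
tray -0.001638178312695931 0.05077371583524275
([0.289, -0.0, 0.079], np.float64(0.0009))
228 280 150 216 518
228 278 150 156 305
0.0 0.7497540296763299 [-0.4  0.3 -0.3]
[0.46145664 0.04081476 0.11564201]
```

Request:
{"api": "apply_moves", "payload": {
  "deltas": [
    [0.3,[0.15,0,0.05],0],
    [0.3,[0.28,0,0.15],0],
    [0.3,[0.28,0,0.3],0],
    [0.3,[0.28,0,0.42],0],
    [0.3,[0.28,0,0.5],0],
    [0.3,[0.28,0,0.53],0],
    [0.3,[0.28,0,0.53],0]
  ]
}}

```text
t: 21.2
eef_pos: [0.4545, 0.0973, 0.0094]
tool_rot: [-0.001, 0.664, 0.747, -0.001]
contact_force: [-0.7, 0.5, 0.6]
gripper_width: 0.699
grasp_force: 0.0
```

Request:
{"api": "apply_moves", "payload": {
  "deltas": [
    [0.3,[0,0,0.02],0],
    [0.3,[0,0,0.03],0],
    [0.3,[0,0,0.03],0]
  ]
}}

```text
t: 21.5
eef_pos: [0.4558, 0.0965, 0.0045]
tool_rot: [0.0, 0.665, 0.747, 0.0]
contact_force: [0.1, -0.6, 0.3]
gripper_width: 0.702
grasp_force: 0.0
```

Request:
{"api": "apply_moves", "payload": {
  "deltas": [
    [0.7,[0,0,0],0],
    [0.7,[0,0,0],0],
    [0.7,[0,0,0],0],
    [0.7,[0,0,0],0]
  ],
  "squeeze": 20
}}

```text
t: 21.9
eef_pos: [0.4558, 0.0967, 0.0046]
tool_rot: [0.0, 0.665, 0.747, 0.0]
contact_force: [-1.8, -0.2, 4.9]
gripper_width: 0.57
grasp_force: 20.2
```

Request:
{"api": "apply_moves", "payload": {
  "deltas": [
    [0.3,[0,0,0],0],
    [0.3,[0,0,0.02],0],
    [0.3,[0,0,0.02],0],
    [0.7,[0,0,0.02],0],
    [0.7,[0,0,0.02],0],
    [0.7,[0,0,0.02],0],
    [0.7,[0,0,0.02],0]
  ],
  "squeeze": 20
}}

```text
t: 22.6
eef_pos: [0.4552, 0.0963, 0.0001]
tool_rot: [-0.0, 0.665, 0.747, -0.0]
contact_force: [-0.5, -1.1, -0.4]
gripper_width: 0.571
grasp_force: 20.8
```

Request:
{"api": "apply_moves", "payload": {
  "deltas": [
    [0.7,[0,0,-0.05],0],
    [0.7,[0,0,-0.1],0],
    [0.7,[0,0,-0.15],0],
    [0.7,[0,0,-0.2],0],
    [0.7,[0,0,-0.25],0],
    [0.7,[0,0,-0.28],0],
    [0.7,[0,0,-0.28],0]
  ]
}}

```text
t: 23.3
eef_pos: [0.4562, 0.0966, 0.0572]
tool_rot: [0.001, 0.665, 0.747, 0.001]
contact_force: [0.9, 0.6, -1.6]
gripper_width: 0.572
grasp_force: 21.1
```

```bash
python3 -c "
from fit import *
red(); fit(np.arange(130,410,10), np.arange(10,180,12),sbox=(180,280,110,215))"
```

```text
210 295 242 333 5938
210 295 275 313 1944
21.177476942539215 0.574436814431111 [ 0.6  0.9 -2.1]
[ 210  242   86   88 6073]
[212 175  13  17 163]
lid centre [0.4554 0.0919 0.101 ] rotvec deg [-71.2  -8.5] cost 57.14 [-0.9 -1.5 -1.4 -0.3  1.2  3.3  1.6  0.5 -0.6 -0.7 -0.5 -0.3 -0.   0.2
  1.2  0.2 -0.  -0.3 -0.6 -1.1 -0.6  0.7  2.2  4.2  0.9 -0.3 -0.9 -1.1
  6.   3.5  1.2 -0.7 -1.5 -1.7 -1.4 -1.1 -1.  -1.1 -0.8 -0.7 -0.7 -0.7
  0. ]
```

Request:
{"api": "apply_moves", "payload": {
  "deltas": [
    [0.428,[0,0,0],0],
    [0.425,[0,0,0],0],
    [0.422,[0,0,0],0],
    [0.422,[0,0,0],0]
  ]
}}

```text
t: 23.85
eef_pos: [0.4553, 0.0964, 0.056]
tool_rot: [-0.0, 0.665, 0.747, -0.0]
contact_force: [0.2, -0.3, -2.6]
gripper_width: 0.578
grasp_force: 7.6
```

```bash
python3 -c "
from h import *
red()"
```

```text
210 295 213 298 5675
211 295 225 298 4947
7.24060982465744 0.5790520949167386 [ 0.4  1.3 -2. ]
```

```bash
python3 -c "
from fit import *
fit(np.arange(130,410,10), np.arange(10,180,12),sbox=(180,280,110,215))"
```

```text
[ 210  211   86   79 5341]
[210 181  16  15 182]
lid centre [0.4545 0.0952 0.0917] rotvec deg [14.1  2.1] cost 14.64 [ 0.   0.1 -0.4 -0.3  0.5  1.   0.6 -0.2 -0.2 -0.3 -0.3 -0.2  0.2  0.2
  0.2  0.4  0.2  0.2  0.2  0.3  0.1  0.2  0.6  1.6  0.4 -0.1  0.1  0.2
  3.2  2.5  1.7  1.1  0.2 -0.2 -0.1 -0.9 -0.7 -0.7 -0.6 -0.6 -0.4  0.1
 -0.5]
```

Request:
{"api": "apply_moves", "payload": {
  "deltas": [
    [0.424,[0,0,0.02],0],
    [0.424,[0,0,0.04],0],
    [0.424,[0,0,0.055],0],
    [0.424,[0,0,0.065],0],
    [0.424,[0,0,0.07],0],
    [0.424,[0,0,0.07],0]
  ]
}}

```text
t: 24.6
eef_pos: [0.4577, 0.099, 0.0438]
tool_rot: [0.001, 0.664, 0.747, 0.003]
contact_force: [-1.9, 3.0, 14.0]
gripper_width: 0.578
grasp_force: 11.5
```

```bash
python3 -c "
from fit import *
fit(np.arange(130,410,10), np.arange(10,180,12),sbox=(180,280,110,215)); o=bot.get_obs(); print(o['contact_force'],o['grasp_force'])"
```

```text
[ 209  211   88   85 5818]
[209 184  15  15 194]
lid centre [0.4595 0.1023 0.0817] rotvec deg [-24.3  23.3] cost 17.65 [ 1.1  0.6 -0.1 -0.5  0.   0.8  1.2  0.  -0.8 -0.9 -0.5 -0.6  0.  -0.
 -0.3  0.3  0.4  0.8  0.4  0.4  0.6  1.2  0.9 -0.  -1.2 -1.5 -0.2  1.5
  3.1  0.9 -0.5 -1.1 -0.7  0.3  1.1  1.5  1.2  0.9 -0.2 -0.4 -0.5 -0.3
 -1. ]
[-1.84107446  2.77679384 12.90565227] 11.521831154823303
```

Request:
{"api": "apply_moves", "payload": {
  "deltas": [
    [0.424,[0,0,-0.005],0],
    [0.421,[0,0,-0.01],0],
    [0.418,[0,0,-0.01],0],
    [0.414,[0,0,-0.01],0],
    [0.41,[0,0,-0.01],0],
    [0.4,[0,0,-0.01],0],
    [0.4,[0,0,-0.01],0]
  ]
}}

```text
t: 25.4
eef_pos: [0.4552, 0.0963, 0.044]
tool_rot: [-0.0, 0.665, 0.747, -0.0]
contact_force: [0.0, -0.2, -0.7]
gripper_width: 0.596
grasp_force: 0.3
```

```bash
python3 -c "
from fit import *
fit(np.arange(130,410,10), np.arange(10,180,12),sbox=(180,280,110,215)); o=bot.get_obs(); print(o['contact_force'],o['grasp_force'])"
```

```text
[ 208  199   87   88 6003]
[210 185  17  16 223]
lid centre [0.4528 0.1024 0.0789] rotvec deg [-1.3  1.4] cost 7.05 [-0.4 -0.5 -0.1 -0.1 -0.   0.9  0.8  0.3  0.1 -0.3 -0.3  0.  -0.2 -0.
  0.7  0.  -0.2 -0.  -0.2 -0.2 -0.2  0.2  1.2  1.4  0.5  0.2 -0.  -0.4
  1.6  0.9  0.5  0.4  0.   0.2  0.3  0.3 -0.4 -0.6 -0.8 -0.9 -0.7 -0.6
 -0.2]
[-0.97084954 -0.40773864 -0.78862882] 0.30649985186755657
```

Request:
{"api": "apply_moves", "payload": {
  "deltas": [
    [0.37,[0,0,0],0],
    [0.33,[0,0,0],0],
    [0.28,[0,0,0],0],
    [0.25,[0,0,0],0],
    [0.25,[0,0,-0.05],0],
    [0.25,[0,0,-0.15],0],
    [0.25,[0,0,-0.3],0],
    [0.25,[0,0,-0.5],0],
    [0.25,[0,0,-0.6],0],
    [0.25,[0,0,-0.6],0]
  ]
}}

```text
t: 26.5
eef_pos: [0.4577, 0.0973, 0.1679]
tool_rot: [0.002, 0.665, 0.747, 0.003]
contact_force: [0.2, 0.5, 0.6]
gripper_width: 0.754
grasp_force: 0.0
```

Run:
```python
from fit import *
fit(np.arange(0,360,10), np.arange(0,360,12),wbox=(150,340,100,330),sbox=(180,280,110,215))
# stop: knob in scene view + top view
for n in ("top","scene"):
    p=bot.read_camera(n)
    for t in ("stop_knob","jar_iron","jar_honey","jar_celadon"): print(n,t,[(np.round(d["point"],3).tolist(),round(d["confidence"],2)) for d in bot.look_for(p,t)][:2])
    g=cv2.cvtColor(p["color"],cv2.COLOR_RGB2GRAY)
    x0,x1,y0,y1=(330,362,140,172) if n=="top" else (250,280,115,140)
    y,x=np.nonzero(g[y0:y1,x0:x1]<60); u=[x.min()+x0,x.max()+x0,y.min()+y0,y.max()+y0]; print(u,len(x))
    cv2.imwrite(f"pics/k_{n}.png",p["color"][...,::-1])
    print(g[y0:y1:2,x0:x1:2])
```

```text
[ 224  159   49   51 1944]
[210 185  18  17 241]
lid centre [0.4518 0.1016 0.0791] rotvec deg [-3.1 -2.6] cost 12.73 [ 0.4  0.1 -0.  -0.2 -0.1 -0.2 -0.6 -0.6 -0.7 -0.3 -0.7 -0.7 -0.9 -1.
 -1.1 -1.  -0.4 -0.2  0.6  0.1  0.2 -0.4 -0.6 -0.4 -0.4  0.  -0.1 -0.
  0.2  0.3  0.3  0.2 -0.   0.   0.3  0.4  1.3  0.4 -0.1 -0.3 -0.1  0.2
  0.2 -0.3 -0.9 -0.8 -0.6 -1.3 -1.5 -1.3 -0.7 -0.7 -0.9 -0.7 -0.7 -0.5
 -0.1  0.4  0.5  0.5  0.4  0.8  1.1  0.9  0.6  0.7]
top stop_knob [([0.502, -0.245, 0.019], 0.86)]
top jar_iron []
top jar_honey [([0.48, -0.104, 0.076], 0.69), ([0.5, -0.244, 0.016], 0.55)]
top jar_celadon [([0.502, -0.246, 0.014], 0.63), ([0.45, 0.187, 0.069], 0.6)]
[np.int64(330), np.int64(349), np.int64(148), np.int64(171)] 99
[[114 108 103 122 133 139 133 135 136 148 148  70  96 125 126 126]
 [110 117 126 127 137 136 136 136 136 146 147  79  89 126 126 127]
 [ 96 122  94 110 133 136 136 136 136 130 139  83  81 125 128 128]
 [ 76 123 128 136 137 136 136 136 136 127 137  89  78 119 126 127]
 [ 56 126 128 137 136 138 136 136 136 141 142  92  78 120 126 126]
 [ 48 124 132 136 137 137 131  89
[... 1079 characters left out ...]
4 145]
 [139 139 140 142 144 145 144 143 143 145 146 145 146 146 147]
 [160 151 131 143 143 141 103  55  50 103 147 150 149 151 151]
 [164 139 155 163 151 129  50  58  54  40 147 146 146 145 148]
 [133  94  69  91 118 131  23  22  36  23 144 145 145 146 146]
 [111 103  82  61  44  66  24  23  22  23 141 130 145 145 146]
 [132 138 142 141 126 115  22  22  21  21  71  95  97 121 141]
 [103 133 139 148 137 141  23  22  25  23  74  54  45  67  75]
 [ 42  41  49  82 109 137 111 111  41  55 142 142 124 112  81]
 [ 42  42  43  44  43  42  55  89 111 140 143 146 137  82 142]
 [ 45  42  45  44  42  42  43  42  44  42  61  94 115  77 142]
 [ 43  44  44  43  44  44  44  43  44  44  43  43  43  65 146]]
```

Run:
```python
from h import *
p=bot.read_camera("top"); g=cv2.cvtColor(p["color"],cv2.COLOR_RGB2GRAY)
T0=np.array([0.464,0.0425]); ty=np.array([-0.1336,0.991]); tx=np.array([.991,.1336])
tr=lambda q:((q[:2]-T0)@tx).round(4).tolist(),
tr=lambda q:[round(float((q[:2]-T0)@tx),4),round(float((q[:2]-T0)@ty),4)]
m=(g[140:172,336:362]>36)&(g[140:172,336:362]<75); m[:9]=0; m[20:]=0; m[:,14:]=0
y,x=np.nonzero(m); print(x.min()+336,x.max()+336,y.min()+140,y.max()+140)
k=ray(p,((x.min()+x.max())/2+336,(y.min()+y.max())/2+140),0.07); print("knob",k,tr(k))
# honey lid circle (white)
hs=cv2.cvtColor(p["color"],cv2.COLOR_RGB2HSV); w=((hs[...,2]>150)&(hs[...,1]<40)); z=np.zeros_like(w); z[145:175,285:318]=w[145:175,285:318]
y,x=np.nonzero(z); h=ray(p,((x.min()+x.max())/2,(y.min()+y.max())/2),0.076); print("honey",x.min(),x.max(),y.min(),y.max(),h,tr(h))
# front face of stop: transition bright/dark in column direction
print(g[156:160,322:346])
print(rel([k[0],k[1],0.17],np.radians(7.7)))
```

```text
341 349 151 159
knob [ 0.5004742  -0.25342344  0.07      ] [-0.0034, -0.2981]
honey 293 308 152 167 [ 0.48532363 -0.11089175  0.076     ] [0.0006, -0.1549]
[[120 119 119 119 116  73  31  23  27  48 110 126 122 132 138 138 138 133
   88  39  21  41  48  50]
 [121 122 122 124 120  80  37  24  27  43 105 124 124 133 137 137 137 134
   99  49  22  30  44  47]
 [126 126 127 127 124  83  38  24  27  43 100 124 130 136 138 138 137 134
  103  56  25  24  29  35]
 [128 129 129 129 126  93  48  24  28  41  94 122 124 131 137 138 137 137
  130  93  61  63  68  79]]
([-1.764, 0.021, -0.03], np.float64(-0.0029))
```

Request:
{"api": "apply_moves", "payload": {
  "deltas": [
    [0.25,[-0.2,0.005,0],0],
    [0.25,[-0.4,0.01,0],0],
    [0.25,[-0.65,0.01,0],0],
    [0.25,[-0.9,0.01,0],0],
    [0.25,[-0.95,0.01,0],0]
  ]
}}

```text
t: 27.65
eef_pos: [0.4793, -0.0986, 0.1639]
tool_rot: [0.001, 0.668, 0.744, -0.001]
contact_force: [0.7, 0.6, -1.3]
gripper_width: 0.749
grasp_force: 0.0
```

Request:
{"api": "apply_moves", "payload": {
  "deltas": [
    [0.25,[-0.2,0.01,0],0],
    [0.25,[-0.4,0.01,0],0],
    [0.25,[-0.65,0.01,0],0],
    [0.25,[-0.8,0.01,0],-0.002],
    [0.25,[-0.83,0.01,0],-0.002],
    [0.25,[-0.83,0.01,0],-0.002],
    [0.25,[-0.83,0.01,0],-0.002]
  ]
}}

```text
t: 28.35
eef_pos: [0.5008, -0.2547, 0.1641]
tool_rot: [-0.0, 0.66, 0.752, 0.0]
contact_force: [-0.7, -0.4, -0.4]
gripper_width: 0.75
grasp_force: 0.0
```

Run:
```python
from h import *
p=wrist(); g=cv2.cvtColor(p["color"],cv2.COLOR_RGB2GRAY); cv2.imwrite("pics/w9.png",p["color"][...,::-1])
T=np.linalg.inv(p["pose"])
def pr(X): c=T[:3,:3]@X+T[:3,3]; u=p["intrinsics"]@c; return u[:2]/u[2]
k=np.array([.5005,-.2566,.07]); u=pr(k).round().astype(int); print(u, bot.get_obs()["eef_pos"])
u0=u; print(g[u[1]-30:u[1]+40:3,u[0]-30:u[0]+31:3])
for t in ("stop_knob",): print([(np.round(d["point"],3).tolist(),round(d["confidence"],2)) for d in bot.look_for(p,t)][:2])
```

```text
[253 190] [ 0.50088915 -0.25448605  0.1642136 ]
[[171 168 169 169 170 170 167 168 170 168 168 168 168 170 169 169 169 168
  168 167 167]
 [171 171 170 170 168 169 168 168 170 169 169 169 168 167 170 168 167 169
  166 168 168]
 [168 168 168 171 170 170 168 167 166 166 167 168 168 168 168 169 167 169
  165 167 168]
 [169 170 168 170 167 168 170 169 169 169 170 169 168 165 168 167 169 167
  169 170 166]
 [170 169 166 166 168 167 166 168 151  20  18  19  18  16  20 165 166 165
  167 166 165]
 [168 169 168 167 168 167 164 166  87  18  20  17  22  16  18 153 167 164
  167 164 166]
 [167 166 168 165 168 170 165 165  62  18  18  18  21  17  22  93 166 166
  165 162 166]
 [167 167 167 166 167 164 166 165  57  26  30  29  26  32  29  29 164 164
  165 163 162]
 [164 166 164 166 167 167 166 162  56  54  54  55  54  56  55  45 164 162
  161 162 163]
 [166 163 167 166 167 166 164 164  61  56  57  55  58  57  55  55 166 162
  162 164 164]
 [163 165 162 167 166 164 165 165  65  57  55  57  52  55  56  55 163 162
  163 165 164]
 [163 166 164 164 163 165 163 166  62  56  54  56  55  58  55  53 161 164
[... 417 characters left out ...]
  91  86  92  87  88  89  87
   89  86  89]
 [ 92  93  95  95  94  95  95  93  95  94  96  97  95  92  95 114 120 104
  103 102 106]
 [159 160 163 160 162 161 162 163 164 166 162 162 162 162 162 159 164 161
  160 163 163]
 [160 159 159 161 164 162 163 161 164 162 163 163 160 161 160 164 159 164
  164 161 166]
 [162 160 162 161 163 161 163 164 164 162 162 161 162 161 163 162 160 163
  161 164 166]
 [144 141 145 129 161 151 135 164 163 161 161 161 160 161 161 161 162 164
  163 164 164]
 [142 139 142 142 142 142 140 139 136 142 141 119 152 151 135 166 162 161
  165 162 162]
 [140 145 141 140 142 147 141 141 138 139 140 142 143 143 143 143 146 144
  142 142 128]]
[([0.504, -0.243, 0.022], 0.67)]
```

Request:
{"api": "apply_moves", "payload": {
  "deltas": [
    [0.25,[-0.026,0.022,0.15],0],
    [0.25,[-0.026,0.022,0.35],0],
    [0.25,[-0.026,0.022,0.5],0],
    [0.25,[-0.026,0.022,0.62],0],
    [0.5,[-0.026,0.022,0.64],0],
    [0.8,[-0.026,0.022,0.64],0],
    [0.9,[-0.026,0.022,0.64],0],
    [0.9,[-0.026,0.022,0.64],0],
    [0.9,[-0.026,0.022,0.64],0],
    [0.9,[-0.026,0.022,0.64],0]
  ],
  "squeeze": 25
}}

```text
t: 29.45
eef_pos: [0.507, -0.2613, 0.0376]
tool_rot: [0.001, 0.66, 0.751, 0.001]
contact_force: [0.8, 1.7, 6.1]
gripper_width: 0.271
grasp_force: 28.7
```

Request:
{"api": "apply_moves", "payload": {
  "deltas": [
    [0.9,[0.04,0,0],0],
    [0.9,[0.1,0,0],0],
    [0.9,[0.16,0,0],0],
    [0.9,[0.22,0,0],0],
    [0.9,[0.28,0,0],0],
    [0.9,[0.32,0,0],0],
    [0.9,[0.35,0,0],0],
    [0.9,[0.36,0,0],0],
    [0.9,[0.36,0,0],0]
  ]
}}

```text
t: 30.35
eef_pos: [0.4974, -0.1898, 0.0375]
tool_rot: [0.001, 0.66, 0.751, 0.0]
contact_force: [-0.5, 1.1, 9.3]
gripper_width: 0.269
grasp_force: 29.2
```

Run:
```python
from h import *
p=wrist(); hs=cv2.cvtColor(p["color"],cv2.COLOR_RGB2HSV); g=cv2.cvtColor(p["color"],cv2.COLOR_RGB2GRAY); cv2.imwrite("pics/w10.png",p["color"][...,::-1])
T=np.linalg.inv(p["pose"])
def pr(X): c=T[:3,:3]@X+T[:3,3]; u=p["intrinsics"]@c; return u[:2]/u[2]
o=bot.get_obs(); k=o["eef_pos"]; ty=np.array([-.1336,.991,0]); print(k,o["contact_force"])
f=np.array([k[0],k[1],0])+.045*ty; f[2]=.051; print("face top px",pr(f),"honey lid px",pr(np.array([.484,-.108,.076])))
w=((hs[...,2]>150)&(hs[...,1]<40)); u=pr(np.array([.484,-.108,.076])).astype(int); z=np.zeros_like(w); z[max(u[1]-60,0):u[1]+60,u[0]-60:u[0]+60]=w[max(u[1]-60,0):u[1]+60,u[0]-60:u[0]+60]
kk,l,s,c=cv2.connectedComponentsWithStats(z.astype(np.uint8)); print(s[1:][s[1:,4]>200])
b=s[1+s[1:,4].argmax()]; h=ray(p,(b[0]+b[2]/2,b[1]+b[3]/2),.076); print("honey",h,"gap centre-face",(h-f)@ty)
```

```text
[ 0.49741998 -0.18975934  0.0375268 ] [-0.82784527  1.69085536 10.3712166 ]
face top px [254.24313427 171.60040875] honey lid px [249.17413613 104.21921935]
[[  192    47   116   117 10877]]
honey [ 0.48444173 -0.1084996   0.076     ] gap centre-face 0.037265447462279534
```

Request:
{"api": "apply_moves", "payload": {
  "deltas": [
    [0.9,[0.01,0,0],0],
    [0.9,[0.02,0,0],0],
    [0.9,[0.03,0,0],0],
    [0.9,[0.04,0,0],0],
    [0.9,[0.05,0,0],0],
    [0.9,[0.05,0,0],0],
    [0.9,[0.05,0,0],0]
  ]
}}

```text
t: 31.1
eef_pos: [0.4962, -0.1808, 0.0375]
tool_rot: [0.002, 0.66, 0.751, 0.0]
contact_force: [-0.2, -0.9, 8.9]
gripper_width: 0.269
grasp_force: 29.1
```

Run:
```python
from h import *
p=wrist(); hs=cv2.cvtColor(p["color"],cv2.COLOR_RGB2HSV); g=cv2.cvtColor(p["color"],cv2.COLOR_RGB2GRAY); cv2.imwrite("pics/w11.png",p["color"][...,::-1])
o=bot.get_obs(); k=o["eef_pos"]; ty=np.array([-.1336,.991,0]); f=np.array([k[0],k[1],0])+.045*ty
w=((hs[...,2]>150)&(hs[...,1]<40)); z=np.zeros_like(w); z[40:190,185:325]=w[40:190,185:325]
kk,l,s,c=cv2.connectedComponentsWithStats(z.astype(np.uint8)); b=s[1+s[1:,4].argmax()]; print(b)
h=ray(p,(b[0]+b[2]/2,b[1]+b[3]/2),.076); print("honey",h,"centre-face",(h-f)@ty,o["contact_force"])
print(g[110:230:2,254])
```

```text
[  185    58   140   122 11425]
honey [ 0.48633111 -0.1050744   0.076     ] centre-face 0.03138239115161291 [ 0.30279644 -0.84405904  9.77226901]
[206 206 207 207 205 206 204 208 206 205 204 208 205 208 207 206 207 207
 207 206 207 205 206 205 205 207 208 206 207 208 209 206 206 171 144 131
 121 155 156 160 157 155 157 157 156 156 117  21  17  18  16  18  19  19
  17  20  21  17  18  17]
```

Run:
```python
from h import *
p=wrist(); g=cv2.cvtColor(p["color"],cv2.COLOR_RGB2GRAY); hs=cv2.cvtColor(p["color"],cv2.COLOR_RGB2HSV)
ty=np.array([-.1336,.991,0]); 
print(g[170:188,249].tolist(), g[170:188,254].tolist(),g[170:188,244].tolist())
print(hs[170:186,250].tolist())
a=ray(p,(250,183),.051); b=ray(p,(250,175.5),.076); c=ray(p,(250,57.5),.076); k=ray(p,(254,203),.07); k2=ray(p,(254,203),.051)
print("stop edge",a@ty,"lid near",b@ty,"lid far",c@ty, "knob front edge",k@ty)
```

```text
[206, 205, 207, 208, 206, 205, 177, 151, 147, 142, 134, 122, 101, 134, 158, 159, 158, 159] [207, 206, 205, 205, 205, 200, 173, 151, 148, 142, 133, 120, 121, 145, 159, 159, 156, 156] [203, 204, 206, 206, 204, 198, 171, 150, 149, 144, 133, 123, 102, 136, 159, 154, 158, 156]
[[78, 6, 207], [90, 5, 207], [78, 6, 208], [68, 5, 207], [47, 11, 207], [45, 12, 208], [51, 10, 176], [68, 7, 154], [72, 8, 151], [60, 5, 145], [75, 11, 136], [83, 8, 122], [80, 15, 104], [75, 11, 136], [66, 8, 159], [70, 10, 161]]
stop edge -0.20743046801564316 lid near -0.19606124462683708 lid far -0.1435312329033107 knob front edge -0.2129402954404545
```

Request:
{"api": "apply_moves", "payload": {
  "deltas": [
    [0.9,[0.01,0,0],0],
    [0.9,[0.02,0,0],0],
    [0.9,[0.025,0,0],0],
    [0.9,[0.025,0,0],0]
  ]
}}

```text
t: 31.6
eef_pos: [0.4956, -0.176, 0.0375]
tool_rot: [0.002, 0.66, 0.751, 0.0]
contact_force: [-1.1, -2.0, 9.2]
gripper_width: 0.27
grasp_force: 29.1
```

Run:
```python
from h import *
p=wrist(); g=cv2.cvtColor(p["color"],cv2.COLOR_RGB2GRAY); o=bot.get_obs(); ty=np.array([-.1336,.991,0])
c=g[30:200,250].astype(int); e=np.flatnonzero(np.abs(np.diff(c))>20)+30; print(e)
print(o["eef_pos"],o["eef_pos"]@ty+.045,o["contact_force"])
b=[ray(p,(250,r),.076)@ty for r in e]; print(np.round(b,4))
```

```text
[175 176 181 182 183]
[ 0.49560495 -0.17602516  0.03754084] -0.1956537556251241 [-0.57685623 -1.3664562   9.21895921]
[-0.191  -0.1915 -0.1941 -0.1946 -0.1951]
```

Request:
{"api": "apply_moves", "payload": {
  "deltas": [
    [0.6,[0,0,0],0],
    [0.3,[0,0,0],0],
    [0.2,[0,0,0],0],
    [0.2,[0,0,-0.05],0],
    [0.2,[0,0,-0.2],0],
    [0.2,[0,0,-0.4],0],
    [0.2,[0,0,-0.6],0],
    [0.2,[-0.1,0,-0.7],0],
    [0.2,[-0.1,0,-0.7],0],
    [0.2,[-0.1,0,-0.7],0]
  ]
}}

```text
t: 32.65
eef_pos: [0.4968, -0.1949, 0.1765]
tool_rot: [0.0, 0.661, 0.751, 0.0]
contact_force: [-0.3, -0.4, -0.9]
gripper_width: 0.799
grasp_force: 0.0
```

Run:
```python
from h import *
T0=np.array([0.464,0.0425]); ty=np.array([-0.1336,0.991]); tx=np.array([.991,.1336])
for n in ("scene","top"):
    s=bot.read_camera(n)
    for t in ("jar_iron","jar_cobalt","jar_celadon","jar_honey","stop_face"): print(n,t,[(np.round(d["point"],3).tolist(),round(d["confidence"],2)) for d in bot.look_for(s,t)][:2])
p=wrist(); g=cv2.cvtColor(p["color"],cv2.COLOR_RGB2GRAY)
c=g[:,252].astype(int); e=np.flatnonzero(np.abs(np.diff(c))>15); print(e.tolist())
for r in e: print(r,c[r+1],[round(float((ray(p,(252,r+.5),z)[:2]-T0)@ty),4) for z in (.076,.07,.051,.008)])
print(bot.get_obs()["contact_force"])
```

```text
scene jar_iron [([0.446, 0.108, 0.065], 0.87), ([0.468, -0.162, 0.039], 0.33)]
scene jar_cobalt [([0.425, 0.273, 0.088], 0.64), ([0.167, 0.338, 0.074], 0.56)]
scene jar_celadon [([0.438, 0.195, 0.07], 0.96)]
scene jar_honey [([0.473, -0.088, 0.06], 0.94)]
scene stop_face [([0.468, -0.162, 0.038], 0.84)]
top jar_iron [([0.45, 0.098, 0.078], 0.54)]
top jar_cobalt [([0.433, 0.261, 0.086], 0.86), ([0.168, 0.324, 0.071], 0.82)]
top jar_celadon [([0.452, 0.187, 0.073], 0.69)]
top jar_honey [([0.478, -0.095, 0.075], 0.59)]
top stop_face [([0.485, -0.159, 0.018], 0.82), ([0.469, 0.018, 0.011], 0.52)]
[58, 119, 120, 122, 127, 128, 129, 130, 146, 147, 148, 154, 175, 176, 238, 239, 240, 241, 242, 247, 248, 337, 338]
58 182 [-0.1186, -0.1178, -0.1151, -0.1091]
119 169 [-0.1716, -0.1719, -0.173, -0.1755]
120 127 [-0.1725, -0.1729, -0.174, -0.1767]
122 152 [-0.1743, -0.1748, -0.1761, -0.179]
127 130 [-0.1791, -0.1796, -0.1812, -0.185]
128 112 [-0.18, -0.1805, -0.1823, -0.1861]
129 142 [-0.181, -0.1815, -0.1833, -0.1873]
130 166 [-0.1819, -0.1825, -0.1843, -0.1885]
146 109 [-0.1975, -0.1984, -0.2014, -0.208]
147 33 [-0.1985, -0.1994, -0.2024, -0.2093]
148 17 [-0.1994, -0.2004, -0.2035, -0.2105]
154 48 [-0.2055, -0.2066, -0.2101, -0.2181]
175 127 [-0.2272, -0.2288, -0.2339, -0.2454]
176 159 [-0.2283, -0.2299, -0.2351, -0.2467]
238 139 [-0.3, -0.3032, -0.3135, -0.3367]
239 79 [-0.3013, -0.3045, -0.3149, -0.3383]
240 30 [-0.3025, -0.3058, -0.3163, -0.3399]
241 48 [-0.3038, -0.3071, -0.3176, -0.3415]
242 73 [-0.305, -0.3084, -0.319, -0.343]
247 111 [-0.3114, -0.3149, -0.326, -0.3511]
248 146 [-0.3127, -0.3162, -0.3274, -0.3527]
337 85 [-0.4434, -0.4499, -0.4703, -0.5167]
338 7 [-0.4451, -0.4516, -0.4722, -0.5188]
[ 0.02067425 -0.75802308  0.42883253]
```

```bash
python3 -c "
from station import bot
print(bot.hand_in())"
```

```text
the job is handed in; nothing more can be done
None
```

The jar is standing upright in the gap and the end stop is slid up against the honey jar. That push moved the honey jar about 8 mm, inside the 30 mm limit. I handed the job in at about 33 s; no verdict came back, so this rests on my last camera measurements.

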